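Try two sample slides and tag the one that binds

TASK

Run the carriage of each of the two sample slides away from you as far as it will go, and leave it there: one runs all the way to its far stop, the other binds before half-way and must not be forced past that. Only when both have been tried, stand the out-of-use marker (the steel disc with the upright black stem) upright in the round dish on the near end of the slide that binds.

Things in the scene. Friction and masses are not known exactly. Their poses are not given: they have to be found in the camera images.
- rail_a: left-hand (+y) sample slide: fixed white base, 310 mm long (its x), 100 wide, 32 high. Origin on the table, z up, x along the travel, away from the robot. A round open steel dish on its near end is centred at x=-120, y=0 mm: floor at z=34, inner diameter 70, rim top at z=38 mm. The carriage beyond it has an upright black grip plate 14 mm thick along x, 40 wide along y, z=43 to 83 mm.
- carriage_a (a joint): carriage of rail_a, m from its near stop along rail x. Starts near 0; if free runs to 0.100; about 3 N friction; stays where left. If it binds it stops dead before half travel. Grip plate centre: x=-50 mm + this value, y=0 in the rail's frame; carriage top z=43 mm, 76 wide; three capped tubes (tops z=61 mm) 61 mm beyond the plate.
- rail_b: right-hand (-y) sample slide: fixed white base, 310 mm long (its x), 100 wide, 32 high. Origin on the table, z up, x along the travel, away from the robot. A round open steel dish on its near end is centred at x=-120, y=0 mm: floor at z=34, inner diameter 70, rim top at z=38 mm. The carriage beyond it has an upright black grip plate 14 mm thick along x, 40 wide along y, z=43 to 83 mm.
- carriage_b (a joint): carriage of rail_b, m from its near stop along rail x. Starts near 0; if free runs to 0.100; about 3 N friction; stays where left. If it binds it stops dead before half travel. Grip plate centre: x=-50 mm + this value, y=0 in the rail's frame; carriage top z=43 mm, 76 wide; three capped tubes (tops z=61 mm) 61 mm beyond the plate.
- marker_stem (a point): out-of-use marker, loose, 0.16 kg: steel disc 42 mm wide, 26 high, with an upright black stem 16 mm wide on its centre, 78 mm high in all (20 mm cap in the last 4). Stands on the table between the slides in a row with two short steel jars (44 mm wide, 36 high, no stem), about 100 mm apart. The point is on the stem axis, 55 mm above the underside; z along the stem.
There are look-alikes about, which are no part of the job. Leave any yellow look-alike of the part that bears marker_stem alone.

How it is judged:
On the way:
1. both carriages have been run as far as they go (one past 90 mm, the other stopped by its jam), with the marker not yet used (((value of joint carriage_b above 0.09 m and value of joint carriage_a between 0.034 and 0.07 m) or (value of joint carriage_a above 0.09 m and value of joint carriage_b between 0.034 and 0.07 m)) and distance of marker_stem from where it was at the start of the episode below 0.04 m), for 0.1 s.
At the end, for the whole second after the job is handed in: The free carriage stands at its far stop (joint over 90 mm), the binding one where it jammed (over 34 and under 70 mm), and the marker stands released and upright (within 4 degrees) on the floor of the dish of the slide that binds, within 17 mm of its centre in x and y ((((value of joint carriage_b above 0.09 m and value of joint carriage_a between 0.034 and 0.07 m) and (x of marker_stem in the frame of rail_a between -0.137 and -0.103 m and y of marker_stem in the frame of rail_a between -0.017 and 0.017 m and z of marker_stem in the frame of rail_a between 0.084 and 0.094 m and angle between marker_stem's own z axis and vertical below 0.07 rad)) or ((value of joint carriage_a above 0.09 m and value of joint carriage_b between 0.034 and 0.07 m) and (x of marker_stem in the frame of rail_b between -0.137 and -0.103 m and y of marker_stem in the frame of rail_b between -0.017 and 0.017 m and z of marker_stem in the frame of rail_b between 0.084 and 0.094 m and angle between marker_stem's own z axis and vertical below 0.07 rad)))); the robot touches nothing.
It also fails if it takes over 72 s, if anything falls off the work surface, if the arm or the gripper's body presses on something with over 40 N, if the wrist force passes 120 N, or if a joint passes its speed limit or range.

ROBOT

A 6-joint arm with a two-finger parallel gripper is mounted at the origin on the work surface. World frame = base frame: x ahead of the robot, y to its left, z up, the work surface at z = 0. Lengths are in m, angles in rad, forces in N, time in s.
With the tool pointing down it reaches from about 0.325 to 0.9 m from the base axis. Payload 3.5 kg.
Tool frame: the origin (TCP) lies where the fingers leave the gripper's body, on its centre line; the fingertips stand 73 mm ahead of it and the grasp point (between the pads) lies env.grasp_offset ahead of it (env.grasp_offset is the distance from the TCP to the grasp point, in m); z points along the fingers, y is the direction in which the jaws open and shut (so a half turn about z gives the same grasp; the last joint's range is limited). The gripper opens to 85 mm and grips with 20 to 120 N. Pads are 22 mm wide; open, the fingers measure 114 mm over their backs; the gripper's body (76 mm by 85 mm) begins 54 mm behind the grasp point. The pads swing forward as they close: fully open they stand 13 mm farther back than shut.
Start: joints at [-1.231, 0.276, -0.026, 1.268, 0, 1.467], TCP at [0.268, -0.565, 0.304] pointing down, gripper open.
Joint ranges: [-3.12, 3.12], [-0.85, 1.88], [-1.08, 1.24], [-1.95, 2.15], [-1.57, 1.53], [-3.14, 3.14]. Speed limits (rad/s): [2.57, 2.57, 3.14, 3.14, 3.14, 3.14].

INTERFACE

Orientations are given as a 3x3 rotation matrix whose columns are the frame's x, y, z axes.
In Python, from bench import env gives the robot as it stands.
- The arm moves only by the tool apply_moves, never from a script. Its argument "plan" is a list that holds one entry, the list of rows, each a list of 5 numbers: the shift along the tool's x, y, z in cm, then the turn about the tool's z in rad, then the finger opening in cm, from 0 to 8.54. A call has 1 to 20 rows; each row shifts and turns the pose as measured when the row begins, along the tool's axes as they then stand; what a row does not reach is not made up. A row lasts 1/12 s, in which the tool goes at most 41.7 mm and 7.16 degrees, less where a joint would pass 70% of its speed; a pose out of reach is approached as far as the arm can. A call with a gripper value outside its range is refused whole. The fingers move at their own pace and stop on an object; the grip force is fixed at half the most. Time passes only in rows, so rows that do not move let the fingers close. It gives the time, the measured TCP pose, the force and the opening at its end, in the units of the state.
- env.get_state(): the state, without advancing time (a new reading comes with each control period).
- env.read_camera(name): name is "scene" or "top" or "wrist"; returns a dict with "image" (420x560x3 uint8, red, green, blue), "range_z" (420x560 float32, m along the optical axis (not along the pixel's ray), 0 where there is no reading), "fx", "fy", "cx", "cy" (pixels), "rvec" (rotation vector, rad) and "tvec" (3), from world to camera coordinates, as OpenCV has them. Camera axes: x right, y down, z forward; pixel columns grow to the right and rows downward; lengths in m; the calibration is good to about 2 mm. The wrist camera is an equidistant fisheye: a pixel r from the principal point sees the ray r / f radians off the axis. A picture is of the moment at which its call begins.
- env.hand_in(): hands the job in, once; it reports no verdict.
Trained networks look in the newest picture that a camera, given by its name, has taken for a name from the list of things; names that differ only in an ending like _2 or _b are one class to them, and where a whole thing is asked for, a point or a joint stands for the part that bears it (a point fixed in the world has none). Each returns a list of dicts, best first, with "confidence" (0 to 1); they miss things now and then, are a little off and sometimes report something else, mostly with a low value. They report only what shows in the picture. A call takes as long as a camera call. They do not tell look-alikes from the thing itself.
- env.search_frame(target, camera): "at" ([x, y, z] in m, in world coordinates, good to about 4 mm: the middle of the surface that is visible of it).
- env.masks_of(target, camera): "region" (420x560 bool, what is visible of it).
The state is a dict: "time": time; "joint_positions": joint angles; "joint_velocities": joint speeds; "effort": joint torques, N m; "eef_pos": TCP position; "orientation": TCP orientation; "contact_force": force on the tool from outside, world axes, zero at the start; "moment": the same for the moment, N m; "finger_gap": finger opening in m.
Only numpy, scipy, OpenCV 4.12 (cv2) and the standard library are available. Lean on these libraries where they do the work, as an engineer would, in place of code of your own. Each camera call takes 0.05 s, during which the arm holds its last target. There are 200 camera calls.

## Working session

There is one attempt and no reset: what is moved stays moved. The work goes in short steps, Python scripts to look and compute and a tool call to move; the robot and the scene stay as the last step left them, time stands still between calls to the robot, and variables do not carry over. Pictures are saved under pics/ and viewed, about 8 in all and at most 12, crops included, and the job is handed in when it is done.

Besides the shell and the picture viewer there is one more tool, called after "Call:" as name([rows], argument=value, ...), one row to a line, values as JSON. apply_moves: Moves the arm, as the interface text tells. Its arguments: {"type":"object","properties":{"plan":{"type":"array"}},"required":["plan"]}

```bash
ls; mkdir -p pics; cat > h.py <<'E'
import numpy as np, cv2
from bench import env
def pts(c):
    R,_=cv2.Rodrigues(np.array(c["rvec"],float)); z=c["range_z"]
    v,u=np.mgrid[0:z.shape[0],0:z.shape[1]]
    P=np.stack([(u-c["cx"])/c["fx"]*z,(v-c["cy"])/c["fy"]*z,z],-1)
    W=(P-np.array(c["tvec"]).ravel())@R
    W[z<=0]=np.nan
    return W
def save(c,n,crop=None):
    im=c["image"][:,:,::-1]
    if crop: im=im[crop[0]:crop[1],crop[2]:crop[3]]; im=cv2.resize(im,None,fx=crop[4],fy=crop[4])
    cv2.imwrite("pics/"+n,im)
E
python3 - <<'E'
from h import *
np.set_printoptions(precision=4,suppress=True)
s=env.get_state();print(s["time"],s["eef_pos"],s["orientation"],s["contact_force"],s["finger_gap"],env.grasp_offset)
ims=[]
for n in ("top","scene"):
    c=env.read_camera(n); save(c,n+"0.png"); ims.append(c["image"][:,:,::-1])
    for t in ("rail_a","carriage_a","marker_stem"):
        print(n,t,[(np.array(d["at"]).round(4),round(d["confidence"],2)) for d in env.search_frame(t,n)])
cv2.imwrite("pics/both.png",cv2.resize(np.vstack(ims),None,fx=.71,fy=.71))
E
```

```text
pics
0.0 [ 0.2675 -0.5642  0.3028] [[ 0.9036  0.4284 -0.0008]
 [ 0.4284 -0.9036  0.0021]
 [ 0.0002 -0.0022 -1.    ]] [-0.749  -0.513  -0.1087] 0.08556196232424707 0.0539
top rail_a [(array([0.5765, 0.1778, 0.0316]), 0.76), (array([ 0.561 , -0.1979,  0.0329]), 0.72)]
top carriage_a [(array([0.5858, 0.1873, 0.0462]), 0.74), (array([ 0.5634, -0.1965,  0.0403]), 0.65)]
top marker_stem [(array([ 0.7088, -0.0215,  0.0305]), 0.91), (array([ 0.6361, -0.0126,  0.029 ]), 0.64)]
scene rail_a [(array([0.6111, 0.1762, 0.0315]), 0.76), (array([ 0.6004, -0.1951,  0.0346]), 0.65)]
scene carriage_a [(array([ 0.5666, -0.2017,  0.0429]), 0.67)]
scene marker_stem [(array([ 0.7151, -0.029 ,  0.0253]), 0.93), (array([ 0.6437, -0.0128,  0.0271]), 0.91)]
```

View pics/top0.png

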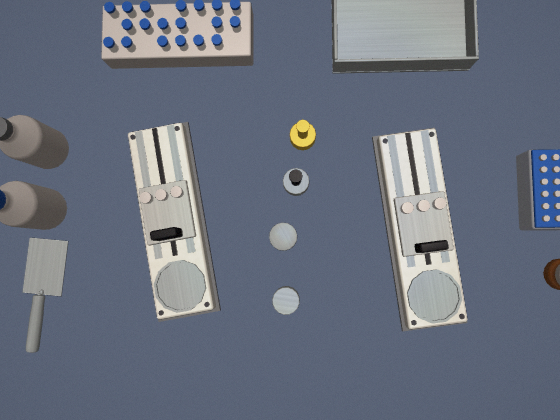

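View pics/scene0.png

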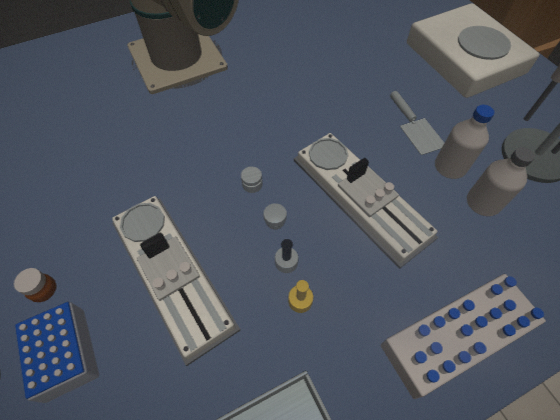

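The top view (up = +x, left = +y) shows the black-stemmed marker at (296,180) and its yellow look-alike at (303,133). The jars are at (283,236) and (286,300). The slides are both yawed, with grip plates at (166,234) and (431,246) and dishes at (181,285) and (433,295).

```bash
cat > m.py <<'E'
from h import *
np.set_printoptions(precision=4,suppress=True)
def rails(W):
    out={}
    for n,cx,cy in (("a",.58,.18),("b",.565,-.2)):
        m=(abs(W[...,0]-cx)<.2)&(abs(W[...,1]-cy)<.09)
        b=W[m&(W[...,2]>.027)&(W[...,2]<.036)][:,:2]
        r=cv2.minAreaRect((b*1000).astype(np.float32)); box=cv2.boxPoints(r)
        e=[box[1]-box[0],box[2]-box[1]]; d=max(e,key=np.linalg.norm); d=d*np.sign(d[0])
        yaw=np.arctan2(d[1],d[0]); o=np.array(r[0])/1000
        p=W[m&(W[...,2]>.076)&(W[...,2]<.09)]
        ux=np.array([np.cos(yaw),np.sin(yaw)]); uy=np.array([-ux[1],ux[0]])
        q=(p[:,:2]-o)
        print(n,"o",o,"yaw",yaw,"size",r[1],"plate n",len(p),"mean",p.mean(0),"rail x",np.percentile(q@ux,[5,50,95]),"y",np.percentile(q@uy,[5,50,95]),"dish",o-.12*ux,"plate0",o-.05*ux)
        out[n]=(o,yaw)
    return out
if __name__=="__main__":
    for cam in("top","scene"):
        c=env.read_camera(cam);W=pts(c);print(cam);rails(W)
        m=(abs(W[...,0]-.636)<.05)&(abs(W[...,1]+.013)<.05)
        s=W[m&(W[...,2]>.072)&(W[...,2]<.085)]; print("cap",len(s),s.mean(0),np.ptp(s,axis=0))
        s=W[(abs(W[...,1]+.01)<.06)&(W[...,2]>.023)&(W[...,2]<.029)&(W[...,0]>.6)&(W[...,0]<.67)];(x,y),r=cv2.minEnclosingCircle((s[:,:2]*1000).astype(np.float32));print("disc",x,y,r)
E
python3 m.py
```

```text
top
a o [0.5813 0.1884] yaw 0.17803745 size (299.8694152832031, 90.36701965332031) plate n 264 mean [0.5567 0.1833 0.082 ] rail x [-0.0313 -0.0251 -0.0189] y [-0.0187 -0.0005  0.0172] dish [0.4632 0.1671] plate0 [0.5321 0.1795]
b o [ 0.5659 -0.2019] yaw 0.12946148 size (299.7651062011719, 90.64582061767578) plate n 279 mean [ 0.5357 -0.2049  0.0823] rail x [-0.0366 -0.0303 -0.0241] y [-0.0173  0.0009  0.0184] dish [ 0.4469 -0.2174] plate0 [ 0.5164 -0.2083]
cap 141 [ 0.6397 -0.0095  0.0777] [0.0192 0.0191 0.0067]
disc 639.8250122070312 -9.719096183776855 20.69208526611328
scene
a o [0.5818 0.1887] yaw 0.18267702 size (299.5894470214844, 91.43000793457031) plate n 142 mean [0.5586 0.1837 0.0811] rail x [-0.0306 -0.0232 -0.0183] y [-0.0178 -0.0004  0.0168] dish [0.4638 0.1669] plate0 [0.5326 0.1796]
b o [ 0.5667 -0.2013] yaw 0.13012522 size (300.0617370605469, 89.77681732177734) plate n 207 mean [ 0.538  -0.2052  0.081 ] rail x [-0.0357 -0.0283 -0.0237] y [-0.0173 -0.0001  0.0171] dish [ 0.4477 -0.2169] plate0 [ 0.5171 -0.2078]
cap 106 [ 0.6408 -0.0093  0.0769] [0.0194 0.0181 0.006 ]
disc 640.9021606445312 -9.02659797668457 20.764156341552734
```

Call:
apply_moves([
  [[0, 0, 0, 0.105, 0], [0, 0, 0, 0.105, 0], [0, 0, 0, 0.103, 0], [2.3, -2.7, 0, 0, 0], [2.3, -2.7, 0, 0, 0], [2.3, -2.7, 0, 0, 0], [2.3, -2.7, 0, 0, 0], [2.3, -2.7, 0, 0, 0], [2.3, -2.7, 0, 0, 0], [2.3, -2.7, 0, 0, 0], [2.3, -2.7, 0, 0, 0], [2.3, -2.7, 0, 0, 0], [2.3, -2.7, 0, 0, 0], [2.3, -2.7, 1, 0, 0], [2.3, -2.7, 2, 0, 0], [0, 0, 3, 0, 0], [0, 0, 0, 0, 0]],
])

```text
time: 1.92
eef_pos: [0.5186, -0.2007, 0.2456]
orientation: [[0.994, 0.108, 0.012], [0.108, -0.994, -0.01], [0.011, 0.012, -1.0]]
contact_force: [-1.2, -0.5, -1.4]
finger_gap: 0.0001
```

```bash
cat > go.py <<'E'
from h import *
import sys
np.set_printoptions(precision=4,suppress=True)
# go.py x y z yaw : shift in tool axes (cm) after turning
s=env.get_state();R=np.array(s["orientation"]);p=np.array(s["eef_pos"])
x,y,z,yaw=map(float,sys.argv[1:5])
cur=np.arctan2(R[1,0],R[0,0]);Rt=np.array([[np.cos(yaw),np.sin(yaw),0],[np.sin(yaw),-np.cos(yaw),0],[0,0,-1]])
print(s["time"],"pos",p,"tilt",R[2,2],"yaw",cur,"turn",cur-yaw,"shift now cm",R.T@(np.array([x,y,z])-p)*100,"after turn",Rt.T@(np.array([x,y,z])-p)*100,s["contact_force"],s["finger_gap"])
E
python3 go.py .502 -.210 .130 .13
python3 - <<'E'
from m import *
c=env.read_camera("top");W=pts(c)
for n,o,yaw in(("a",(.5815,.1885),.180),("b",(.5663,-.2016),.130)):
    ux=np.array([np.cos(yaw),np.sin(yaw)]);q=(W[...,:2]-o);x=q@ux;y=q@np.array([-ux[1],ux[0]])
    m=(abs(x+.12)<.05)&(abs(y)<.05)&(W[...,2]>.0365)&(W[...,2]<.045)
    (a,b),r=cv2.minEnclosingCircle(np.stack([x[m],y[m]],-1).astype(np.float32)*1000);print(n,m.sum(),a,b,r)
E
```

```text
1.9167 pos [ 0.5186 -0.2007  0.2456] tilt -0.9998705949764988 yaw 0.10834124707776306 turn -0.021658752922236943 shift now cm [-1.8811  0.6118 11.5443] after turn [-1.7689  0.7082 11.5566] [-1.2082 -0.5327 -1.3761] 0.00011316888441742888
a 311 -105.4498291015625 0.275595098733902 40.27840042114258
b 363 -105.15721130371094 -0.0065161907114088535 40.10693359375
```

```bash
python3 - <<'E'
from m import *
c=env.read_camera("scene")
for cam in("top","scene"):
  c=env.read_camera(cam);W=pts(c)
  for n,o,yaw in(("a",(.5815,.1885),.180),("b",(.5663,-.2016),.130)):
    ux=np.array([np.cos(yaw),np.sin(yaw)]);q=(W[...,:2]-o);x=q@ux;y=q@np.array([-ux[1],ux[0]])
    pr=[]
    for k in range(-175,180,5):
        m=(abs(x*1000-k)<2.5)&(abs(y)<.012)&(W[...,2]<.12); pr.append((k,round(float(np.median(W[...,2][m])*1000)) if m.any() else None))
    print(cam,n,pr)
c=env.read_camera("top");save(c,"crop1.png",(100,340,100,500,2));
E
```

```text
top a [(-175, 0), (-170, 0), (-165, 0), (-160, 0), (-155, 7), (-150, 29), (-145, 32), (-140, 36), (-135, 34), (-130, 33), (-125, 33), (-120, 34), (-115, 33), (-110, 34), (-105, 34), (-100, 34), (-95, 33), (-90, 33), (-85, 34), (-80, 34), (-75, 33), (-70, 36), (-65, 32), (-60, 31), (-55, 32), (-50, 32), (-45, 32), (-40, 32), (-35, 38), (-30, 81), (-25, 82), (-20, 82), (-15, 42), (-10, 43), (-5, 43), (0, 42), (5, 43), (10, 43), (15, 43), (20, 42), (25, 43), (30, 47), (35, 59), (40, 60), (45, 43), (50, 43), (55, 42), (60, 32), (65, 32), (70, 32), (75, 32), (80, 32), (85, 32), (90, 32), (95, 32), (100, 32), (105, 31), (110, 32), (115, 32), (120, 32), (125, 32), (130, 32), (135, 32), (140, 32), (145, 32), (150, 30), (155, None), (160, 0), (165, -1), (170, -1), (175, -1)]
top b [(-175, 0), (-170, 0), (-165, -1), (-160, 0), (-155, 6), (-150, 30), (-145, 33), (-140, 36), (-135, 34), (-130, 34), (-125, 34), (-120, 34), (-115, 33), (-110, 34), (-105, 34), (-100, 34), (-95, 34), (-90, 34), (-85, 34), (-80, 34), (-75, 34), (-70, None), (-65, None), (-60, None), (-55, None), (-50, None), (-45, No
[... 1354 characters left out ...]
, (-140, 34), (-135, 32), (-130, 32), (-125, 33), (-120, 33), (-115, 33), (-110, 33), (-105, 33), (-100, 33), (-95, 33), (-90, 33), (-85, 34), (-80, 33), (-75, 33), (-70, 37), (-65, 36), (-60, None), (-55, None), (-50, None), (-45, None), (-40, None), (-35, 81), (-30, 82), (-25, 65), (-20, 42), (-15, 42), (-10, 42), (-5, 42), (0, 42), (5, 42), (10, 42), (15, 42), (20, 42), (25, 59), (30, 59), (35, 50), (40, 43), (45, 42), (50, 36), (55, 31), (60, 31), (65, 31), (70, 31), (75, 31), (80, 31), (85, 31), (90, 31), (95, 31), (100, 31), (105, 31), (110, 31), (115, 31), (120, 31), (125, 31), (130, 31), (135, 31), (140, 31), (145, 31), (150, 20), (155, 3), (160, -1), (165, -1), (170, -1), (175, -1)]
```

View pics/crop1.png

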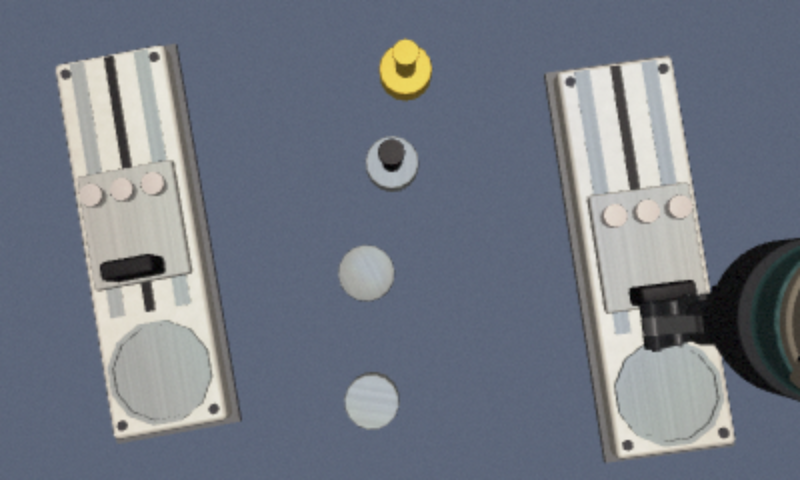

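The plate and dish positions agree once the rail origin is put 14.5 mm ahead of the base centre: the dish centre is at −105.5 mm from the base centre. The crop shows the closed fingers beside plate b at (665,310) and the marker untouched at (391,160).

Call:
apply_moves([
  [[-0.9, 0.35, 2.5, -0.022, 0], [-0.9, 0.35, 3, 0, 0], [0, 0, 3, 0, 0], [0, 0, 2.5, 0, 0], [0, 0, 0, 0, 0], [0, 0, 0, 0, 0]],
])

```text
time: 2.67
eef_pos: [0.5123, -0.2282, 0.1529]
orientation: [[0.992, 0.114, 0.045], [0.115, -0.993, -0.03], [0.041, 0.035, -0.999]]
contact_force: [0.4, -0.1, 0.2]
finger_gap: 0.0002
```

```bash
python3 go.py .502 -.210 .130 .13
```

```text
2.6667 pos [ 0.5123 -0.2282  0.1529] tilt -0.9985586981936861 yaw 0.11561278492377165 turn -0.014387215076228352 shift now cm [-0.9027 -1.9996  2.1832] after turn [-0.7822 -1.9338  2.2866] [ 0.4113 -0.0644  0.2326] 0.00020948835647701528
```

Call:
apply_moves([
  [[-0.4, -0.7, 0, 0, 0], [-0.4, -0.7, 0, 0, 0], [-0.1, -0.6, 0.5, 0, 0], [0, 0, 0.6, 0, 0], [0, 0, 0.6, 0, 0], [0, 0, 0.5, 0, 0], [0, 0, 0, 0, 0]],
])

```text
time: 3.25
eef_pos: [0.5054, -0.2115, 0.1374]
orientation: [[0.992, 0.112, 0.058], [0.114, -0.993, -0.037], [0.053, 0.044, -0.998]]
contact_force: [0.2, 0.4, -0.4]
finger_gap: -0.0002
```

```bash
python3 go.py .502 -.210 .130 .13
```

```text
3.25 pos [ 0.5054 -0.2115  0.1374] tilt -0.9976337603126397 yaw 0.11466004064853327 turn -0.015339959351466731 shift now cm [-0.3609 -0.2174  0.7124] after turn [-0.3192 -0.191   0.7394] [ 0.1775  0.4146 -0.4008] -0.00021574810601913093
```

Call:
apply_moves([
  [[0.6, 0, 0.1, -0.01, 0], [0.6, 0, 0.1, 0, 0], [0.6, 0, 0.1, 0, 0], [0.6, 0, 0.1, 0, 0], [0.6, 0, 0.1, 0, 0], [0.6, 0, 0.1, 0, 0]],
])

```text
time: 3.75
eef_pos: [0.5416, -0.2067, 0.1315]
orientation: [[0.991, 0.122, 0.049], [0.124, -0.992, -0.037], [0.044, 0.043, -0.998]]
contact_force: [-3.3, -0.7, 2.9]
finger_gap: -0.0002
```

```bash
cat > pl.py <<'E'
from m import *
for cam in("top","scene"):
  W=pts(env.read_camera(cam))
  for n,o,yaw in(("a",(.5815,.1885),.180),("b",(.5663,-.2016),.130)):
    ux=np.array([np.cos(yaw),np.sin(yaw)]);q=(W[...,:2]-o);x=q@ux;y=q@np.array([-ux[1],ux[0]]);z=W[...,2]
    # tubes: tops z=61, 61 mm beyond the plate
    m=(abs(y)<.04)&(abs(x)<.16)&(z>.056)&(z<.064)&(x>0)
    # far edge of the carriage
    e=(abs(y)<.03)&(abs(x)<.17)&(z>.039)&(z<.046)
    p=(abs(y)<.025)&(abs(x)<.16)&(z>.078)&(z<.087)
    print(cam,n,"joint from tubes mm",(np.median(x[m])-.0145+.05-.061)*1000,m.sum(),"far edge",np.percentile(x[e],99)*1000,"plate",(np.median(x[p])-.0145+.05)*1000,p.sum())
E
python3 pl.py; python3 go.py .6608 -.1892 .135 .13
```

```text
top a joint from tubes mm 10.26189409769028 322 far edge 54.044321142026945 plate 10.163761001126398 257
top b joint from tubes mm 31.851111242497314 344 far edge 75.88483871974236 plate 33.28105779885586 112
scene a joint from tubes mm 11.214650607360099 205 far edge 54.86520522263923 plate 11.964833300293527 136
scene b joint from tubes mm 33.47141018363274 348 far edge 78.47341206310284 plate 34.10793670813746 247
3.85 pos [ 0.5427 -0.2068  0.1316] tilt -0.9979776979945816 yaw 0.12517055419272222 turn -0.004829445807277788 shift now cm [11.9412 -0.2795  0.2073] after turn [11.9396 -0.2126 -0.3381] [-0.8831 -0.4067 -0.8673] -4.841305436142109e-05
```

Call:
apply_moves([
  [[0.5, 0, 0, 0, 0], [0.5, 0, 0, 0, 0], [0.5, 0, 0, 0, 0]],
])

```text
time: 4.1
eef_pos: [0.5571, -0.2047, 0.1315]
orientation: [[0.991, 0.122, 0.048], [0.124, -0.992, -0.037], [0.043, 0.043, -0.998]]
contact_force: [-3.0, -1.8, 0.6]
finger_gap: -0.0
```

Call:
apply_moves([
  [[0.5, 0, 0, 0, 0], [0.5, 0, 0, 0, 0]],
])

```text
time: 4.27
eef_pos: [0.5673, -0.2034, 0.1316]
orientation: [[0.991, 0.122, 0.046], [0.124, -0.992, -0.037], [0.041, 0.043, -0.998]]
contact_force: [-3.3, -1.5, -0.0]
finger_gap: 0.0001
```

b has passed half-way with only 3 N, so b is the free one; on to its stop.

Call:
apply_moves([
  [[0.6, 0, 0, 0, 0], [0.6, 0, 0, 0, 0], [0.6, 0, 0, 0, 0], [0.6, 0, 0, 0, 0], [0.6, 0, 0, 0, 0], [0.6, 0, 0, 0, 0]],
])

```text
time: 4.77
eef_pos: [0.6054, -0.1984, 0.1317]
orientation: [[0.992, 0.121, 0.043], [0.123, -0.992, -0.037], [0.038, 0.042, -0.998]]
contact_force: [-2.5, -2.0, -0.9]
finger_gap: 0.0002
```

Call:
apply_moves([
  [[0.5, 0, 0, 0, 0], [0.4, 0, 0, 0, 0], [0.3, 0, 0, 0, 0]],
])

```text
time: 5.02
eef_pos: [0.611, -0.1974, 0.1317]
orientation: [[0.993, 0.12, 0.021], [0.121, -0.992, -0.042], [0.016, 0.044, -0.999]]
contact_force: [-10.5, -1.6, 6.3]
finger_gap: 0.0
```

```bash
python3 pl.py; python3 go.py .53 -.18 .26 .18
```

```text
top a joint from tubes mm 10.146319211455952 321 far edge 54.07857338121479 plate 10.333782441028019 256
top b joint from tubes mm 99.66195055526003 340 far edge 143.8331944278615 plate 103.89531236638433 27
scene a joint from tubes mm 11.09430755858963 203 far edge 54.831861875156626 plate 11.701311317207468 129
scene b joint from tubes mm 99.88975021083216 380 far edge 144.80566891901356 plate 100.30857155652666 271
5.1167 pos [ 0.6111 -0.1975  0.1317] tilt -0.9988818757444193 yaw 0.1213652932782217 turn -0.0586347067217783 shift now cm [ -7.6254  -2.1362 -13.0591] after turn [ -7.662   -3.1685 -12.8259] [-12.3173  -1.5537   7.199 ] 5.728022447080911e-06
```

Call:
apply_moves([
  [[-0.8, 0, 0, 0, 0], [-1.2, 0, -0.5, 0, 0], [-1.0, 0, -1.5, 0, 0], [0, 0, -2, 0, 0], [0, 0, -2, -0.03, 0], [0, -0.8, -1, -0.03, 0], [0, -2.3, 0, 0, 0], [0, -2.3, 0, 0, 0], [0, -2.3, 0, 0, 0], [0, -2.3, 0, 0, 0], [0, -2.3, 0, 0, 0], [0, -2.3, 0, 0, 0], [0, -2.3, 0, 0, 0], [0, -2.3, 0, 0, 0], [0, -2.3, 0, 0, 0], [0, -2.3, 0, 0, 0], [0, -2.3, 0, 0, 0], [0, -2.3, 0, 0, 0], [0, -2.3, 0, 0, 0], [0, -2.3, 0, 0, 0]],
])

```text
time: 6.78
eef_pos: [0.5256, 0.1447, 0.2033]
orientation: [[0.979, 0.189, 0.079], [0.192, -0.981, -0.027], [0.073, 0.042, -0.996]]
contact_force: [-0.4, 0.4, 0.5]
finger_gap: -0.0003
```

```bash
python3 go.py .5225 .1778 .133 .18
```

```text
6.7833 pos [0.5256 0.1447 0.2033] tilt -0.9964954838612283 yaw 0.1937108079832631 turn 0.013710807983263101 shift now cm [-0.1818 -3.5941  6.8938] after turn [ 0.2843 -3.3081  7.0321] [-0.3513  0.3941  0.5377] -0.00033107621669158403
```

Call:
apply_moves([
  [[-0.4, -1.2, 0, 0.014, 0], [-0.4, -1.2, 0, 0, 0], [0, -1.2, 0, 0, 0], [0, 0, 1.2, 0, 0], [0, 0, 1.2, 0, 0], [0, 0, 1.2, 0, 0], [0, 0, 1.2, 0, 0], [0, 0, 1, 0, 0], [0, 0, 0.6, 0, 0], [0, 0, 0, 0, 0]],
])

```text
time: 7.62
eef_pos: [0.5204, 0.1712, 0.1397]
orientation: [[0.973, 0.21, 0.092], [0.211, -0.978, -0.002], [0.09, 0.021, -0.996]]
contact_force: [-0.8, -0.2, 0.9]
finger_gap: 0.0002
```

```bash
python3 go.py .5225 .1778 .133 .18
```

```text
7.6167 pos [0.5204 0.1712 0.1397] tilt -0.9957132263182629 yaw 0.21304106573042703 turn 0.03304106573042703 shift now cm [ 0.2808 -0.6193  0.6801] after turn [ 0.3219 -0.6158  0.665 ] [-0.8297 -0.1644  0.893 ] 0.0001945558674240689
```

Call:
apply_moves([
  [[0.2, -0.5, 0.1, 0.02, 0], [0.4, -0.4, 0.1, 0.012, 0], [0.5, 0, 0.1, 0, 0], [0.5, 0, 0.1, 0, 0], [0.5, 0, 0.1, 0, 0], [0.5, 0, 0.05, 0, 0]],
])

```text
time: 8.12
eef_pos: [0.5478, 0.1721, 0.1373]
orientation: [[0.977, 0.194, 0.088], [0.194, -0.981, 0.008], [0.088, 0.009, -0.996]]
contact_force: [-2.9, -0.7, 1.3]
finger_gap: 0.0002
```

```bash
python3 pl.py; python3 go.py .57 .1864 .133 .18
```

```text
top a joint from tubes mm 24.28434737254638 318 far edge 68.34113701124608 plate 26.770027808401494 28
top b joint from tubes mm 99.19326196159648 360 far edge 143.5607082880459 plate 99.67370543839257 270
scene a joint from tubes mm 26.83747313867278 210 far edge 70.68697264392085 plate 24.979396838600092 190
scene b joint from tubes mm 99.87727378109199 382 far edge 144.62834966923245 plate 101.77935213976167 226
8.2167 pos [0.5489 0.1724 0.1375] tilt -0.9958773979959773 yaw 0.1961587461139412 turn 0.01615874611394122 shift now cm [ 2.2938 -0.9725  0.6464] after turn [ 2.3277 -1.0043  0.4455] [ 0.1764 -0.1035 -0.2618] 3.0454444146855347e-06
```

Call:
apply_moves([
  [[0.4, -0.1, 0.03, 0.01, 0], [0.4, -0.1, 0.03, 0, 0]],
])

```text
time: 8.38
eef_pos: [0.5562, 0.1723, 0.137]
orientation: [[0.978, 0.19, 0.087], [0.19, -0.982, 0.012], [0.087, 0.005, -0.996]]
contact_force: [-3.3, -2.0, 1.7]
finger_gap: -0.0002
```

Call:
apply_moves([
  [[0.4, -0.1, 0.03, 0, 0], [0.3, 0, 0.03, 0, 0]],
])

```text
time: 8.55
eef_pos: [0.5633, 0.1737, 0.1369]
orientation: [[0.978, 0.191, 0.086], [0.19, -0.982, 0.011], [0.086, 0.006, -0.996]]
contact_force: [-2.3, -0.4, 1.0]
finger_gap: 0.0002
```

Call:
apply_moves([
  [[0.3, 0, 0.03, 0, 0], [0.3, 0, 0.03, 0, 0]],
])

```text
time: 8.72
eef_pos: [0.5656, 0.1741, 0.1361]
orientation: [[0.979, 0.191, 0.076], [0.191, -0.982, 0.008], [0.076, 0.006, -0.997]]
contact_force: [-11.2, -2.6, 9.2]
finger_gap: -0.0002
```

```bash
python3 pl.py
```

```text
top a joint from tubes mm 40.96493861268152 328 far edge 85.23593587338416 plate 46.11850467005207 3
top b joint from tubes mm 99.3661669452037 362 far edge 143.65014210654667 plate 99.69381183619477 271
scene a joint from tubes mm 40.67258080120753 262 far edge 85.98016756714783 plate 41.24266623529066 176
scene b joint from tubes mm 100.0845372912601 379 far edge 144.70119428375799 plate 101.80783324153437 227
```

Slide a jammed at about 41 mm, with the reaction at 11 N against 3 N when sliding. Backing off and going for the marker.

Call:
apply_moves([
  [[-0.6, 0, 0, 0, 0], [-1.0, 0, -0.3, 0, 0], [-0.5, 0, -1.2, 0, 0], [0, 0, -2, 0, 0], [0, 0, -2, 0, 3], [0, 0, -1.5, 0, 5], [0.7, 2.3, 0, 0, 5], [0.7, 2.3, 0, 0, 5], [0.7, 2.3, 0, 0, 5], [0.7, 2.3, 0, 0, 5], [0.7, 2.3, 0, 0, 5], [0.7, 2.3, 0, 0, 5], [0.7, 2.3, 0, 0, 5], [0.7, 2.0, 0, 0, 5], [0, 0, 0, 0, 5], [0, 0, 0, 0, 5]],
])

```text
time: 10.15
eef_pos: [0.6386, -0.003, 0.2344]
orientation: [[0.974, 0.196, 0.117], [0.196, -0.981, 0.012], [0.117, 0.011, -0.993]]
contact_force: [-0.9, 1.0, 1.0]
finger_gap: 0.0498
```

```bash
python3 go.py .6403 -.0094 .110 .18; python3 - <<'E'
from m import *
c=env.read_camera("wrist");save(c,"w1.png")
W=pts(env.read_camera("scene"));s=W[(abs(W[...,0]-.64)<.03)&(abs(W[...,1]+.0094)<.03)&(W[...,2]>.071)&(W[...,2]<.085)];print(len(s),s.mean(0) if len(s) else 0,env.grasp_offset)
E
python3 pl.py
```

```text
10.15 pos [ 0.6386 -0.003   0.2344] tilt -0.9930451276965516 yaw 0.19817209040982176 turn 0.01817209040982176 shift now cm [-1.4171  0.5181 12.3676] after turn [ 0.0534  0.6563 12.4419] [-0.9469  1.048   0.9722] 0.04981417260119999
106 [ 0.6408 -0.0093  0.0769] 0.0539
top a joint from tubes mm 41.53860051064928 151 far edge 85.11713957007316 plate 41.23336706971929 104
top b joint from tubes mm 99.32582595839385 361 far edge 143.64514891836563 plate 99.65575084684644 269
scene a joint from tubes mm 40.731644971941485 254 far edge 85.745435162736 plate 42.51530231570151 140
scene b joint from tubes mm 100.14884849592873 379 far edge 144.91397091668583 plate 101.946447367311 227
```

View pics/w1.png

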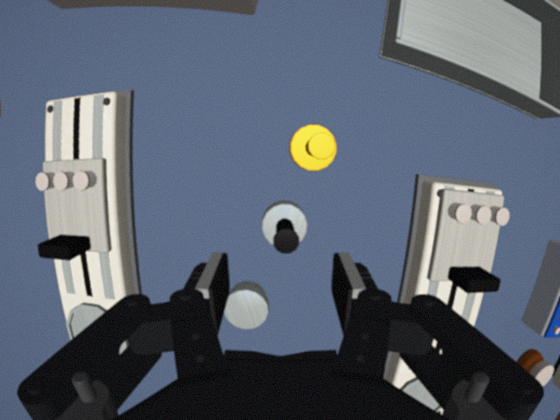

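The wrist view shows the black marker at (285,230) between the open fingers, ahead of a jar at (246,305), with the yellow look-alike beyond it at (314,147). Descending in two stages.

Call:
apply_moves([
  [[-0.5, 0.2, 1.0, 0, 5], [-0.5, 0.2, 1.2, 0, 5], [-0.5, 0, 1.2, 0, 5], [-0.3, 0, 1.2, 0, 5], [0, 0, 1.2, 0, 5], [0, 0, 0.8, 0, 5], [0, 0, 0, 0, 5], [0, 0, 0, 0, 5]],
])

```text
time: 11.02
eef_pos: [0.6225, -0.0025, 0.1585]
orientation: [[0.972, 0.207, 0.11], [0.206, -0.978, 0.015], [0.11, 0.008, -0.994]]
contact_force: [0.0, 0.0, -0.4]
finger_gap: 0.0503
```

```bash
cat > gp.py <<'E'
from h import *
import sys
np.set_printoptions(precision=4,suppress=True)
s=env.get_state();R=np.array(s["orientation"]);g=np.array(s["eef_pos"])+.0539*R[:,2]
t=np.array(list(map(float,sys.argv[1:4])))
print(s["time"],"grasp",g,"z axis",R[:,2],"yaw",np.arctan2(R[1,0],R[0,0]),"shift cm",R.T@(t-g)*100,s["contact_force"],s["finger_gap"])
E
python3 gp.py .6405 -.0093 .055
```

```text
11.0167 grasp [ 0.6284 -0.0017  0.1049] z axis [ 0.1098  0.0146 -0.9938] yaw 0.20897711112720557 shift cm [0.4666 0.951  5.081 ] [ 0.042   0.015  -0.3728] 0.05025108633759343
```

Call:
apply_moves([
  [[0.2, 0.5, 0.2, 0, 5], [0.2, 0.4, 0.4, 0, 5], [0.1, 0.1, 0.6, 0, 5], [0, 0, 0.8, 0, 5], [0, 0, 0.6, 0, 5], [0, 0, 0, 0, 5]],
])

```text
time: 11.52
eef_pos: [0.6361, -0.0122, 0.1333]
orientation: [[0.972, 0.207, 0.115], [0.206, -0.978, 0.014], [0.116, 0.01, -0.993]]
contact_force: [0.2, 0.6, 0.4]
finger_gap: 0.0495
```

```bash
python3 gp.py .6405 -.0093 .055
```

```text
11.5167 grasp [ 0.6423 -0.0114  0.0798] z axis [ 0.1154  0.0137 -0.9932] yaw 0.20922860846573138 shift cm [-0.4172 -0.2708  2.4447] [0.2052 0.6031 0.3645] 0.04952272120116921
```

Call:
apply_moves([
  [[-0.2, -0.15, 0.6, 0, 5], [-0.2, -0.1, 0.6, 0, 5], [0, 0, 0.6, 0, 5], [0, 0, 0.5, 0, 5], [0, 0, 0, 0, 5]],
])

```text
time: 11.93
eef_pos: [0.6336, -0.0099, 0.107]
orientation: [[0.972, 0.207, 0.114], [0.206, -0.978, 0.014], [0.115, 0.01, -0.993]]
contact_force: [0.6, 0.2, -0.1]
finger_gap: 0.0502
```

```bash
python3 gp.py .6405 -.0093 .055; python3 - <<'E'
from h import *
c=env.read_camera("wrist");save(c,"w2.png")
E
```

```text
11.9333 grasp [ 0.6397 -0.0091  0.0534] z axis [ 0.1142  0.0139 -0.9934] yaw 0.20927248018222516 shift cm [ 0.0875  0.0344 -0.1486] [ 0.6002  0.2273 -0.0779] 0.05015437622847214
```

View pics/w2.png

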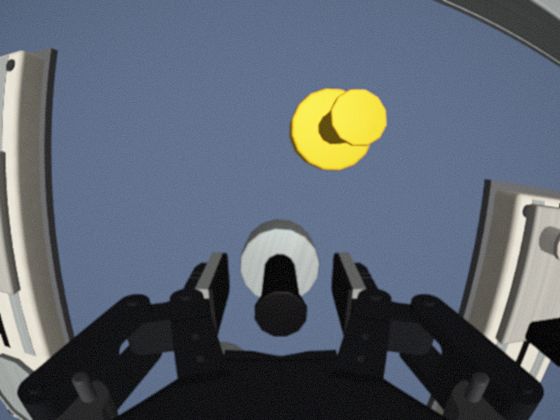

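The stem at (280,290) stands centred between the pads. Closing on it and lifting slightly.

Call:
apply_moves([
  [[0, 0, -0.1, 0, 1], [0, 0, 0, 0, 0.5], [0, 0, 0, 0, 0.5], [0, 0, 0, 0, 0.5], [0, 0, 0, 0, 0.5], [0, 0, 0, 0, 0.5], [0, 0, 0, 0, 0.5], [0, 0, 0, 0, 0.5], [0, 0, -0.6, 0, 0.5], [0, 0, -0.6, 0, 0.5], [0, 0, -1, 0, 0.5], [0, 0, 0, 0, 0.5]],
])

```text
time: 12.98
eef_pos: [0.6304, -0.0101, 0.1322]
orientation: [[0.972, 0.207, 0.113], [0.206, -0.978, 0.014], [0.114, 0.01, -0.993]]
contact_force: [0.1, -0.8, -0.3]
finger_gap: 0.0148
```

```bash
cat > mk.py <<'E'
from m import *
s=env.get_state();R=np.array(s["orientation"]);g=np.array(s["eef_pos"])+.0539*R[:,2]
print("grasp",g,"z",R[:,2],s["finger_gap"],s["contact_force"])
for cam in("top","scene"):
    W=pts(env.read_camera(cam))
    for r in env.masks_of("marker_stem",cam):
        k=W[r["region"]]; k=k[~np.isnan(k[:,0])]
        if not len(k): continue
        print(cam,round(r["confidence"],2),len(k),"median",np.median(k,0),"z 2-98%",np.percentile(k[:,2],[2,98]))
E
python3 mk.py
```

```text
grasp [ 0.6365 -0.0093  0.0787] z [ 0.1133  0.0142 -0.9935] 0.014806470742401644 [ 0.058  -0.7521 -0.3256]
scene 0.69 318 median [ 0.6468 -0.0104  0.0464] z 2-98% [0.0253 0.0994]
scene 0.6 618 median [ 0.7198 -0.0237  0.0253] z 2-98% [0.0011 0.0783]
```

Call:
apply_moves([
  [[0, 0, -1, 0, 0.5], [0, 0, -1.4, 0, 0.5], [0, 0, -1.4, 0, 0.5], [0, 0, -1.4, 0, 0.5], [-0.4, -0.8, -0.6, 0, 0.5], [-0.8, -1.5, -0.1, 0, 0.5], [-0.8, -1.5, -0.1, 0, 0.5], [-0.8, -1.5, -0.1, 0, 0.5], [-0.8, -1.5, -0.1, 0, 0.5], [-0.8, -1.5, -0.1, 0, 0.5], [-0.8, -1.5, -0.1, 0, 0.5], [-0.8, -1.5, -0.1, 0, 0.5], [-0.8, -1.5, -0.1, 0, 0.5], [-0.8, -1.5, -0.1, 0, 0.5], [-0.8, -1.5, -0.1, 0, 0.5], [-0.8, -1.5, -0.1, 0, 0.5], [-0.8, -1.5, -0.1, 0, 0.5], [-0.5, -1, 0, 0, 0.5], [0, 0, 0, 0, 0.5], [0, 0, 0, 0, 0.5]],
])

```text
time: 14.85
eef_pos: [0.4405, 0.1733, 0.1766]
orientation: [[0.97, 0.234, 0.073], [0.233, -0.972, 0.023], [0.077, -0.005, -0.997]]
contact_force: [1.4, 0.0, -1.5]
finger_gap: 0.0152
```

```bash
python3 gp.py .4777 .1696 .0885; python3 mk.py; python3 pl.py
```

```text
14.85 grasp [0.4445 0.1746 0.1229] z axis [ 0.0734  0.0232 -0.997 ] yaw 0.23560022120396013 shift cm [2.8403 1.2785 3.6612] [ 1.3863  0.0037 -1.4867] 0.015173333104363829
grasp [0.4445 0.1746 0.1229] z [ 0.0734  0.0232 -0.997 ] 0.015173333104363829 [ 1.3863  0.0037 -1.4867]
top 0.73 627 median [ 0.709  -0.0201  0.0263] z 2-98% [0.0002 0.0793]
top 0.66 84 median [0.4602 0.1712 0.0921] z 2-98% [0.0727 0.0946]
scene 0.81 355 median [0.455  0.1672 0.0917] z 2-98% [0.0696 0.1451]
scene 0.75 631 median [ 0.7202 -0.0241  0.0254] z 2-98% [-0.0012  0.0781]
top a joint from tubes mm 40.84201214800369 332 far edge 84.93641684910138 plate 40.675260541090275 268
top b joint from tubes mm 99.29764373586339 362 far edge 143.60715489696614 plate 99.7358424344478 269
scene a joint from tubes mm 40.447993546348734 258 far edge 85.55990153957639 plate 39.73547886562566 203
scene b joint from tubes mm 99.95234129284886 381 far edge 144.76068024373245 plate 101.9166223352745 225
```

Call:
apply_moves([
  [[0.7, 0.3, 0.1, 0, 0.5], [0.7, 0.3, 0.2, 0, 0.5], [0.7, 0.3, 0.3, 0, 0.5], [0.6, 0.2, 0.5, 0, 0.5], [0, 0, 0.6, 0, 0.5], [0, 0, 0.5, 0, 0.5], [0, 0, 0, 0, 0.5], [0, 0, 0, 0, 0.5]],
])

```text
time: 15.82
eef_pos: [0.4802, 0.1666, 0.1553]
orientation: [[0.971, 0.226, 0.077], [0.225, -0.974, 0.023], [0.081, -0.005, -0.997]]
contact_force: [0.0, 0.2, -1.0]
finger_gap: 0.0151
```

```bash
python3 gp.py .4777 .1696 .0885; python3 mk.py
```

```text
15.8167 grasp [0.4844 0.1678 0.1016] z axis [ 0.0774  0.0232 -0.9967] yaw 0.2279820052961646 shift cm [-0.7153 -0.3178  1.2565] [ 0.0473  0.1622 -0.9915] 0.015071232541187515
grasp [0.4844 0.1678 0.1016] z [ 0.0774  0.0232 -0.9967] 0.015071232541187515 [ 0.0473  0.1622 -0.9915]
top 0.59 605 median [ 0.7089 -0.0201  0.0265] z 2-98% [0.0057 0.0796]
top 0.48 27 median [0.5016 0.1663 0.0713] z 2-98% [0.0691 0.1504]
scene 0.85 362 median [0.493  0.162  0.0703] z 2-98% [0.0329 0.124 ]
scene 0.78 583 median [ 0.7197 -0.0243  0.0254] z 2-98% [0.0073 0.0782]
```

Call:
apply_moves([
  [[-0.3, -0.15, 0.1, 0, 0.5], [-0.2, -0.1, 0.2, 0, 0.5], [0, 0, 0.2, 0, 0.5], [0, 0, 0, 0, 0.5]],
])

```text
time: 16.35
eef_pos: [0.4745, 0.1687, 0.1512]
orientation: [[0.97, 0.227, 0.08], [0.226, -0.974, 0.024], [0.084, -0.005, -0.996]]
contact_force: [-0.0, 1.4, -1.6]
finger_gap: 0.0147
```

```bash
python3 gp.py .4777 .1696 .0885; python3 - <<'E'
from h import *
c=env.read_camera("scene");save(c,"s2.png",(100,300,250,450,3))
W=pts(c);u=(abs(W[...,0]-.478)<.04)&(abs(W[...,1]-.17)<.04)
# disc side and top
for lo in range(30,80,4):
    k=W[u&(W[...,2]>lo/1000)&(W[...,2]<(lo+4)/1000)]; print(lo,len(k),k.mean(0).round(4) if len(k) else '')
E
```

```text
16.35 grasp [0.4789 0.17   0.0975] z axis [ 0.0803  0.0241 -0.9965] yaw 0.22904457148599025 shift cm [-0.196   0.0164  0.886 ] [-0.0303  1.4148 -1.6099] 0.014742877501356978
30 496 [0.4885 0.1635 0.0322]
34 234 [0.4872 0.1645 0.0359]
38 19 [0.48   0.1695 0.0387]
42 21 [0.4908 0.1603 0.044 ]
46 29 [0.491  0.1605 0.0479]
50 26 [0.4891 0.1584 0.0522]
54 23 [0.4921 0.1622 0.056 ]
58 28 [0.4904 0.1593 0.0599]
62 51 [0.489  0.165  0.0647]
66 127 [0.4847 0.1662 0.0671]
70 1 [0.4857 0.1724 0.0723]
74 2 [0.4837 0.1776 0.0763]
78 8 [0.4875 0.1714 0.0798]
```

View pics/s2.png

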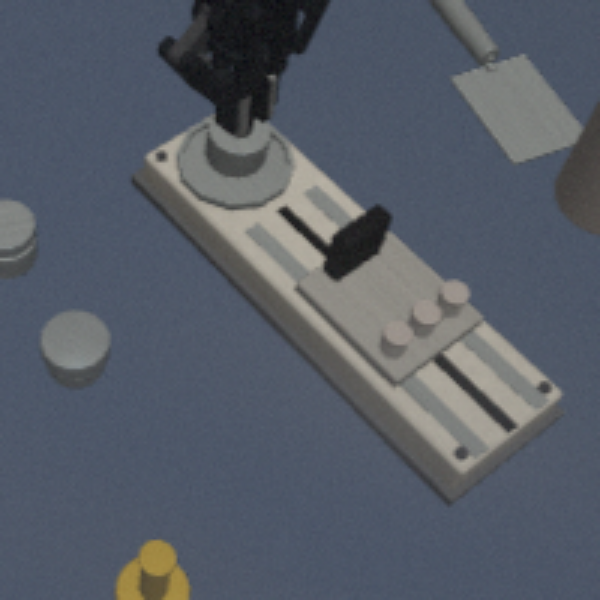

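The scene crop shows the marker disc at (238,150) over slide a's dish, with the carriage still jammed at part travel. The disc top is at about 67 mm, so it has about 7 mm left to descend.

Call:
apply_moves([
  [[-0.1, 0, 0.2, 0, 0.5], [0, 0, 0.2, 0, 0.5], [0, 0, 0.2, 0, 0.5], [0, 0, 0, 0, 0.5]],
])

```text
time: 16.73
eef_pos: [0.4741, 0.1687, 0.1449]
orientation: [[0.97, 0.228, 0.081], [0.226, -0.974, 0.024], [0.084, -0.005, -0.996]]
contact_force: [-0.4, -0.2, -1.3]
finger_gap: 0.0149
```

Call:
apply_moves([
  [[0, 0, 0.15, 0, 0.5], [0, 0, 0, 0, 0.5]],
])

```text
time: 16.9
eef_pos: [0.4746, 0.1687, 0.1434]
orientation: [[0.97, 0.227, 0.081], [0.226, -0.974, 0.024], [0.085, -0.005, -0.996]]
contact_force: [-0.2, -0.0, -1.1]
finger_gap: 0.015
```

```bash
python3 gp.py .4777 .1696 .0885
```

```text
16.9 grasp [0.479  0.1701 0.0897] z axis [ 0.0813  0.0243 -0.9964] yaw 0.22906256977147285 shift cm [-0.1428  0.0166  0.1095] [-0.2293 -0.0235 -1.1083] 0.014975390274400214
```

Call:
apply_moves([
  [[0, 0, 0.15, 0, 0.5], [0, 0, 0, 0, 0.5]],
])

```text
time: 17.07
eef_pos: [0.4751, 0.1689, 0.1437]
orientation: [[0.97, 0.228, 0.082], [0.226, -0.974, 0.024], [0.085, -0.005, -0.996]]
contact_force: [-0.9, 0.3, -1.3]
finger_gap: 0.0149
```

Call:
apply_moves([
  [[0, 0, 0.15, 0, 0.5], [0, 0, 0, 0, 0.5]],
])

```text
time: 17.23
eef_pos: [0.4759, 0.1691, 0.1435]
orientation: [[0.97, 0.227, 0.083], [0.226, -0.974, 0.025], [0.087, -0.005, -0.996]]
contact_force: [-0.0, -0.4, -2.2]
finger_gap: 0.0148
```

Call:
apply_moves([
  [[-0.1, 0, 0.3, 0, 0.5], [0, 0, 0, 0, 0.5]],
])

```text
time: 17.4
eef_pos: [0.4768, 0.1694, 0.1439]
orientation: [[0.97, 0.228, 0.087], [0.226, -0.974, 0.025], [0.09, -0.005, -0.996]]
contact_force: [0.6, 0.4, -2.1]
finger_gap: 0.015
```

Call:
apply_moves([
  [[-0.1, 0, 0.3, 0, 0.5], [0, 0, 0.1, 0, 0.5]],
])

```text
time: 17.57
eef_pos: [0.4776, 0.1696, 0.1431]
orientation: [[0.97, 0.228, 0.09], [0.226, -0.974, 0.026], [0.094, -0.005, -0.996]]
contact_force: [-6.3, -1.3, 10.7]
finger_gap: 0.0151
```

```bash
python3 gp.py .4777 .1696 .0885;  python3 - <<'E'
from h import *
W=pts(env.read_camera("scene"));u=(abs(W[...,0]-.478)<.025)&(abs(W[...,1]-.17)<.025)
for lo in range(48,76,3):
    k=W[u&(W[...,2]>lo/1000)&(W[...,2]<(lo+3)/1000)]; print(lo,len(k),k.mean(0).round(4) if len(k) else '')
E
```

```text
17.5667 grasp [0.4825 0.171  0.0894] z axis [ 0.0903  0.0261 -0.9956] yaw 0.229263962404173 shift cm [-0.5035  0.0293  0.0478] [-6.2902 -1.3108 10.688 ] 0.015105644715387188
48 20 [0.493  0.1592 0.0493]
51 20 [0.4929 0.1605 0.0524]
54 26 [0.4947 0.1651 0.0558]
57 124 [0.4888 0.1674 0.0587]
60 23 [0.4889 0.1663 0.0605]
63 1 [0.489  0.174  0.0631]
66 2 [0.4889 0.1746 0.0671]
69 3 [0.4873 0.1784 0.0708]
72 12 [0.4928 0.1719 0.0738]
75 13 [0.4926 0.1674 0.0769]
```

The marker is on the dish floor (disc top about 59.5 mm, 10 N reaction), about 5 mm from centre. Releasing and rising.

Call:
apply_moves([
  [[0, 0, -0.05, 0, 2], [0, 0, 0, 0, 3], [0, 0, 0, 0, 4.5], [0, 0, 0, 0, 4.5], [0, 0, 0, 0, 4.5], [0, 0, 0, 0, 4.5], [0, 0, -0.6, 0, 4.5], [0, 0, -1, 0, 4.5], [0, 0, -1.4, 0, 4.5], [0, 0, -1.4, 0, 4.5], [0, 0, -1.4, 0, 4.5], [0, 0, -1.4, 0, 4.5], [0, 0, -1.4, 0, 4.5], [0, 0, -1.4, 0, 4.5], [0, 0, 0, 0, 4.5], [0, 0, 0, 0, 4.5]],
])

```text
time: 18.95
eef_pos: [0.4677, 0.1666, 0.2519]
orientation: [[0.969, 0.228, 0.093], [0.226, -0.974, 0.027], [0.096, -0.005, -0.995]]
contact_force: [-0.5, 0.3, -0.4]
finger_gap: 0.0451
```

```bash
python3 pl.py; python3 - <<'E'
from m import *
o=np.array((.5815,.1885));ux=np.array([np.cos(.18),np.sin(.18)]);uy=np.array([-ux[1],ux[0]])
for cam in("top","scene"):
    c=env.read_camera(cam)
    W=pts(c);u=(abs(W[...,0]-.48)<.035)&(abs(W[...,1]-.17)<.035)
    for n,lo,hi in(("cap",.106,.116),("disc",.057,.063)):
        k=W[u&(W[...,2]>lo)&(W[...,2]<hi)]
        if len(k):
            q=np.append((k[:,:2]-o)@ux,0)[:-1];r=(k[:,:2]-o)@uy
            print(cam,n,len(k),"rail x (true)",(q.min()+q.max())/2-.0145,"y",(r.min()+r.max())/2,np.ptp(q),np.ptp(r),"z",np.median(k[:,2]))
    if cam=="scene":save(c,"s3.png",(80,280,150,450,2.6))
s=env.get_state();print(s["time"],s["eef_pos"],s["contact_force"],s["finger_gap"])
E
```

```text
top a joint from tubes mm 40.74964603012388 336 far edge 85.07284912255476 plate 40.78056709887183 260
top b joint from tubes mm 99.28752622989472 363 far edge 143.67682988611884 plate 99.6840164064626 267
scene a joint from tubes mm 40.35072976335902 259 far edge 85.75738000218108 plate 42.02557564384161 162
scene b joint from tubes mm 100.03082772446506 384 far edge 144.69643804879433 plate 102.08176621373616 230
top cap 37 rail x (true) -0.11073976802852696 y 0.00685032309315982 0.007034790033711144 0.014732876662846894 z 0.11141242726260285
top disc 180 rail x (true) -0.10551473282590439 y 0.005822201554934665 0.01824492167907628 0.0359221512785424 z 0.05948619235517974
scene cap 76 rail x (true) -0.11666339391791301 y 0.008304272073924557 0.01966013052925883 0.022022761510161578 z 0.11074977880932982
scene disc 193 rail x (true) -0.11586197682402438 y 0.006446002560802066 0.041279343692327164 0.04021156640758718 z 0.05879709495178828
19.15 [0.4669 0.1665 0.2499] [ 1.0694  0.0921 -0.5333] 0.045092482799272415
```

View pics/s3.png

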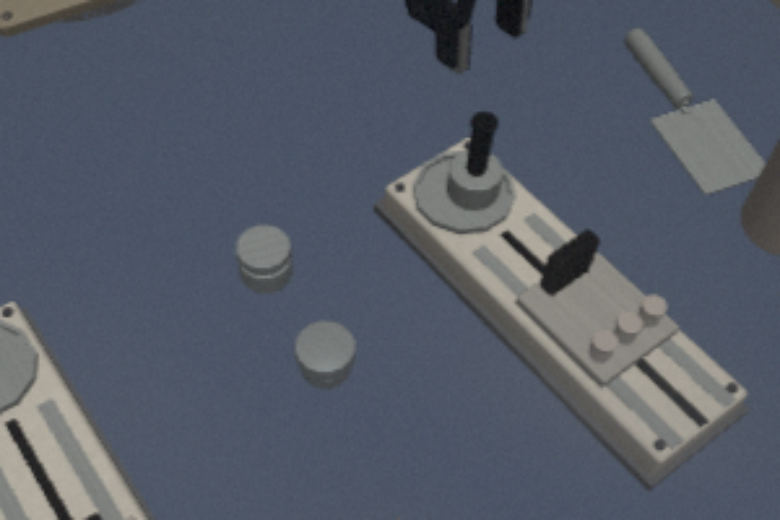

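The crop shows the marker upright on slide a's dish floor at (478,165), with the fingers clear above it. Both carriages are where they were left. Handing in.

```bash
python3 -c "
from bench import env
print(env.hand_in())"
```

```text
the job is handed in; nothing more can be done
None
```

I ran both carriages as far as they would go, then stood the marker upright in the dish of slide a, the one that binds. The job is handed in, at about 19 s of the 72 s allowed.

- **Slide b (right):** it slid at about 3 N all the way to its far stop, and last measured 99–100 mm.
- **Slide a (left):** it stopped dead at about 41 mm with an 11 N reaction. I did not push further, and it still measured 40–42 mm at the end.
- **Marker:** after release it stood about 4 mm in x and 6–8 mm in y from the dish centre (17 mm allowed). The disc top was at 59–60 mm, as expected on the floor. The cap and disc centres agreed to about 2 mm over the stem height, so it is upright within measuring error. The gripper was open and clear above it.

Two checks disagreed:
- **Rail origins:** the dishes appeared about 14.5 mm farther from the near end than "−120 mm from the base centre" would put them. I took each rail's origin as 14.5 mm ahead of the base centre, which also matches the carriages starting near 0.
- **Top camera:** it gave the disc centre 10 mm farther along x than the scene camera, but it saw only part of the disc. Even that reading is inside the tolerance, with 2.5 mm to spare.

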